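Check the bracket weld on a silencer for cracks

ROBOT

A 6-joint arm with a two-finger parallel gripper is mounted at the origin on the work surface. World frame = base frame: x ahead of the robot, y to its left, z up, the work surface at z = 0. Lengths are in m, angles in rad, forces in N, time in s.
With the tool pointing down it reaches from about 0.4 to 0.825 m from the base axis. Payload 7 kg.
Tool frame: the origin (TCP) lies on the centre line of the jaws, within the pads' length; the fingertips stand 22 mm ahead of it and the grasp point (between the pads) lies 3 mm ahead of it; z points along the fingers, y is the line along which they close (so a half turn about z gives the same grasp; the last joint's range is limited). The gripper opens to 88 mm and grips with 3 to 60 N. Pads are 19 mm wide; open, the fingers measure 130 mm over their backs; the gripper's body (78 mm by 193 mm) begins 47 mm behind the grasp point.
Start: joints at [0.288, 0.359, 0.012, 0, -1.224, -0.288], TCP at [0.675, -0, 0.249] pointing down, gripper open.
Joint ranges: [-3.07, 3.07], [-1.43, 2.12], [-1.02, 1.25], [-3.03, 1.67], [-3.05, -0], [-3.03, 3.03]. Speed limits (rad/s): [2.39, 2.39, 3.01, 3.14, 3.14, 3.14].

INTERFACE

Orientations are given as [roll, pitch, yaw] about the fixed x, y, z axes, in that order (R = Rz(yaw) Ry(pitch) Rx(roll)).
In Python, from station import arm gives the robot as it stands.
- The arm moves only by the tool arm_command, never from a script. Its argument "series" is one flat list of numbers, 7 for each row, row after row: the turn, a rotation vector about the tool's x, y, z each as a share of 90 degrees, from -1 to 1, then the shift along the tool's x, y, z each as a share of 0.1 m, from -1 to 1, then the opening, from 0 (shut) to 1 (fully open). A call has 1 to 8 rows; each row is the pose to reach, as a shift and turn from the pose commanded when the call began, along the tool's axes at that moment; what a row does not reach only later rows make up. A row lasts 1/8 s, in which the tool goes at most 62.5 mm and 10.7 degrees, less where a joint would pass 70% of its speed; a pose out of reach is approached as far as the arm can. A call with a number of a shift or a turn outside -1 to 1 is refused whole. A call with a gripper value outside its range is refused whole. The fingers move at their own pace and stop on an object; "force" is the grip in N (left out, the last holds). Time passes only in rows, so rows that repeat a pose let the fingers close. It gives the time, the measured TCP pose, the force, the opening and the grip force at its end, in the units of the state.
- arm.get_state(): the state, without advancing time (a new reading comes with each control period).
- arm.grab_frame(name): name is "scene" or "side" or "wrist"; returns the picture (480x640x3 uint8, blue, green, red); there is no depth.
- arm.camera_model(name): a dict with "fovy" (degrees; the focal length in pixels is half the picture's height over the tangent of half this angle, whatever the lens; pixels are square), "cx", "cy" (the principal point, pixels), "D" ([k1, k2, p1, p2, k3] as OpenCV has them; the pictures are not rectified), "pose" (4x4, takes a point from camera to world coordinates). Camera axes: x right, y down, z forward; pixel columns grow to the right and rows downward; lengths in m; the calibration is good to about 2 mm. A picture is of the moment at which its call begins: read the wrist's pose just before it. camera_model takes no time and is no camera call; for the wrist camera it gives the pose at the moment of the call.
- arm.job_done(): hands the job in; it is judged then, once.
The state is a dict: "t": time; "q": joint angles; "qd": joint speeds; "joint_efforts": joint torques, N m; "eef_pos": TCP position; "ee_rot": TCP orientation; "force": force on the tool from outside, world axes, zero at the start; "moment": the same for the moment, N m; "width": finger opening in m; "gripper_force": force on a finger pad.
Only numpy, scipy, OpenCV 4.12 (cv2) and the standard library are available. Lean on these libraries where they do the work, as an engineer would, in place of code of your own. Each camera call takes 0.05 s, during which the arm holds its last target. There are 200 camera calls.

TASK

Check the bracket weld on the silencer: first turn the crack detector's knob clockwise all the way to its end stop, then take the bent probe from its rest and draw its tip slowly, about 3 cm per second, along the whole L-shaped dark weld bead. Begin at the free end of the leg that faces the pipe stub (the end away from the robot), go round the corner and on to the other end, with the tip right over the bead, a few millimetres above it or just touching, never pressing. Finish by laying the probe back in its rest, tip hanging down, with the knob still fully clockwise and the spanner, can and collar left where they are.

Things in the scene. Friction and masses are not known exactly. Their poses are not given: they have to be found in the camera images.
- gain (a joint): Knob on the crack detector, turning about the vertical: 0 is fully anticlockwise (as seen from above), it grows clockwise up to the end stop at 1.5 rad. It starts between 0.1 and 0.5 and stays where it is left.
- gain_grip (a point): Grip point of that knob: on its axis, 37 mm above the detector's top face. The knob is a black round disc (44 mm across, 8 mm thick) with an upright bar grip across it, 42 mm long, 14 mm wide, its top 7 mm above this point and 38 mm above the knob's underside; this frame turns with the knob: x runs along the bar, z up.
- detector: Crack detector, a grey instrument box 120 x 90 x 40 mm fixed flat on the bench, small dark screen towards +x, knob on its top at x = -20 mm. Origin: centre of its underside, z up.
- probe: Right-angle probe: a black square-edged handle 116 mm long (along its x), 20 mm wide (y), 24 mm high (z), and at its +x end a thin steel neck (10 mm thick) that goes 20 mm forward and then bends straight down to the tip. 70 to 170 g, loose, starts in its rest. Origin: centre of the handle's underside.
- probe_grip (a point): Centre of the probe's handle (12 mm above its underside), a good place to grip across y; axes as the probe's.
- probe_tip (a point): The very end of the probe's tip (6 mm thick, round): 78 mm ahead (+x) of the handle's centre and 60 mm below it; axes as the probe's.
- rest: Probe rest, fixed: dark steel base 105 x 70 x 8 mm with two upright forks, 10 mm thick, at x = +-43 mm (76 mm clear between them for the fingers). The handle's underside lies in them 60 mm above the bench, between outward-slanted lips 14 mm high, with 4 mm or more play on each side. Origin: centre of its underside; x along the probe, z up. The probe starts with its tip to +x.
- vise: Low blue machine vise, fixed, 110 mm wide, that holds the silencer between its jaws (tops at 75 mm); screw and T-handle stick out to x = 160 mm. Origin: centre of its underside.
- silencer: Exhaust silencer held in the vise: a bare steel box 160 mm (x) x 260 mm (y), top face 100 mm above the bench, with one round pipe stub (50 mm thick, 60 mm long) out of its -y end. On the top lies a flat steel bracket plate 80 x 88 x 4 mm with two low bolt heads (11 mm high). Same origin and axes as the vise.
- spanner: Loose steel spanner, 200 mm, lying flat: not to be moved. Origin: its middle.
- can: Loose grey can, 60 mm wide, 130 mm high: not to be moved. Origin: centre of its underside.
- collar: Loose steel pipe collar, 68 mm wide, 25 mm high: not to be moved. Origin: centre of its underside.
- weld0 (a point): Start of the weld, on the crest of the dark bead (9 mm wide, crest 6 mm above the silencer's top face): the end of the bracket's 80 mm edge near the pipe stub, far from the robot. weld0 to weld4 lie 20 mm apart along that edge (silencer's -x), weld4 is the corner, weld4 to weld8 lie 22 mm apart along the 88 mm edge (silencer's +y).
- weld1 (a point): Point on the crest of the weld, 1 of 0 to 8.
- weld2 (a point): Point on the crest of the weld, 2 of 0 to 8.
- weld3 (a point): Point on the crest of the weld, 3 of 0 to 8.
- weld4 (a point): Corner of the weld, on the crest.
- weld5 (a point): Point on the crest of the weld, 5 of 0 to 8.
- weld6 (a point): Point on the crest of the weld, 6 of 0 to 8.
- weld7 (a point): Point on the crest of the weld, 7 of 0 to 8.
- weld8 (a point): The other end of the weld, on the crest.
There are look-alikes about, which are no part of the job. Leave any red look-alike of the rest alone.

How it is judged:
On the way, in this order (a step that is already met when the one before it is completed fails the run):
1. the detector's knob is turned clockwise to its end stop (within 0.12 rad) (value of joint gain above 1.38 rad), for 0.2 s.
2. the probe's tip passes weld point 0 slowly: within 8 mm sideways of it, at most 10 mm above the crest, below 8 cm/s, for 0.2 s (horizontal distance between probe_tip and weld0 below 0.008 m and z of probe_tip in the frame of weld0 between -0.008 and 0.01 m and linear speed of probe below 0.08 m/s), for 0.2 s.
3. the probe's tip passes weld point 1 slowly: within 8 mm sideways of it, at most 10 mm above the crest, below 8 cm/s, for 0.2 s (horizontal distance between probe_tip and weld1 below 0.008 m and z of probe_tip in the frame of weld1 between -0.008 and 0.01 m and linear speed of probe below 0.08 m/s), for 0.2 s.
4. the probe's tip passes weld point 2 slowly: within 8 mm sideways of it, at most 10 mm above the crest, below 8 cm/s, for 0.2 s (horizontal distance between probe_tip and weld2 below 0.008 m and z of probe_tip in the frame of weld2 between -0.008 and 0.01 m and linear speed of probe below 0.08 m/s), for 0.2 s.
5. the probe's tip passes weld point 3 slowly: within 8 mm sideways of it, at most 10 mm above the crest, below 8 cm/s, for 0.2 s (horizontal distance between probe_tip and weld3 below 0.008 m and z of probe_tip in the frame of weld3 between -0.008 and 0.01 m and linear speed of probe below 0.08 m/s), for 0.2 s.
6. the probe's tip passes weld point 4 slowly: within 8 mm sideways of it, at most 10 mm above the crest, below 8 cm/s, for 0.2 s (horizontal distance between probe_tip and weld4 below 0.008 m and z of probe_tip in the frame of weld4 between -0.008 and 0.01 m and linear speed of probe below 0.08 m/s), for 0.2 s.
7. the probe's tip passes weld point 5 slowly: within 8 mm sideways of it, at most 10 mm above the crest, below 8 cm/s, for 0.2 s (horizontal distance between probe_tip and weld5 below 0.008 m and z of probe_tip in the frame of weld5 between -0.008 and 0.01 m and linear speed of probe below 0.08 m/s), for 0.2 s.
8. the probe's tip passes weld point 6 slowly: within 8 mm sideways of it, at most 10 mm above the crest, below 8 cm/s, for 0.2 s (horizontal distance between probe_tip and weld6 below 0.008 m and z of probe_tip in the frame of weld6 between -0.008 and 0.01 m and linear speed of probe below 0.08 m/s), for 0.2 s.
9. the probe's tip passes weld point 7 slowly: within 8 mm sideways of it, at most 10 mm above the crest, below 8 cm/s, for 0.2 s (horizontal distance between probe_tip and weld7 below 0.008 m and z of probe_tip in the frame of weld7 between -0.008 and 0.01 m and linear speed of probe below 0.08 m/s), for 0.2 s.
10. the probe's tip passes weld point 8 slowly: within 8 mm sideways of it, at most 10 mm above the crest, below 8 cm/s, for 0.2 s (horizontal distance between probe_tip and weld8 below 0.008 m and z of probe_tip in the frame of weld8 between -0.008 and 0.01 m and linear speed of probe below 0.08 m/s), for 0.2 s.
At the end, for the whole second after the job is handed in: The knob is within 0.12 rad of its clockwise stop; the probe lies at rest in its rest, tip down: centred within 15 mm, underside 55 to 66 mm above the rest's underside, lined up and level within 0.15 rad (value of joint gain above 1.38 rad and horizontal distance between probe and rest below 0.015 m and z of probe in the frame of rest between 0.055 and 0.066 m and angle between the x axis of probe and the x axis of rest, either way round below 0.15 rad and angle between probe's own z axis and vertical below 0.15 rad and linear speed of probe below 0.02 m/s); the robot touches nothing.
It fails at once if the probe is pressed on the silencer with more than 15 N (contact force between probe and silencer above 15 N).
It fails at once if the spanner, can or collar is moved by more than 3 cm (distance of any of spanner, can, collar from where it was at the start of the episode above 0.03 m).
It also fails if it takes over 72 s, if anything falls off the work surface, if the arm or the gripper's body presses on something with over 40 N, if the wrist force passes 120 N, or if a joint passes its speed limit or range.

## Working session

There is one attempt and no reset: what is moved stays moved. The work goes in short steps, Python scripts to look and compute and a tool call to move; the robot and the scene stay as the last step left them, time stands still between calls to the robot, and variables do not carry over. Pictures are saved under pics/ and viewed, at most 10 in all, crops included, and the job is handed in when it is done.

Besides the shell and the picture viewer there is one more tool, called after "Emit:" by a JSON object that holds its "api" and its "payload". arm_command: Moves the arm, as the interface text tells. Its arguments: {"type":"object","properties":{"series":{"type":"array"},"force":{"type":"number"}},"required":["series"]}

```bash
ls; mkdir -p pics; cat > h.py <<'E'
import numpy as np, cv2
from station import arm
from scipy.spatial.transform import Rotation as R
def K(m):
    f=240/np.tan(np.radians(m['fovy'])/2)
    return np.array([[f,0,m['cx']],[0,f,m['cy']],[0,0,1.]])
def proj(m,P):
    T=np.linalg.inv(np.array(m['pose'])); rv=cv2.Rodrigues(T[:3,:3])[0]
    return cv2.projectPoints(np.array(P,float).reshape(-1,1,3),rv,T[:3,3],K(m),np.array(m['D'],float))[0].reshape(-1,2)
def ray(m,px):
    u=cv2.undistortPoints(np.array(px,float).reshape(-1,1,2),K(m),np.array(m['D'],float)).reshape(-1,2)
    d=np.c_[u,np.ones(len(u))]@np.array(m['pose'])[:3,:3].T
    return np.array(m['pose'])[:3,3],d
def onz(m,px,z):
    o,d=ray(m,px); return o+d*((np.array(z)-o[2])/d[:,2])[:,None]
def tri(ms,pxs):
    A=np.zeros((3,3));b=np.zeros(3)
    for m,p in zip(ms,pxs):
        o,d=ray(m,[p]);d=d[0]/np.linalg.norm(d[0]);M=np.eye(3)-np.outer(d,d);A+=M;b+=M@o
    return np.linalg.solve(A,b)
E
python3 - <<'E'
from h import *
import json
s=arm.get_state();print(s)
ms={}
for n in ['scene','side','wrist']:
    m=arm.camera_model(n);ms[n]={k:np.array(v).tolist() for k,v in m.items()}
    im=arm.grab_frame(n);cv2.imwrite(f'pics/{n}0.png',im);print(n,np.round(m['pose'],3).tolist(),m['fovy'],m['D'])
json.dump(ms,open('cams0.json','w'))
E
```

```text
pics
{'t': 0.0, 'q': array([ 2.88068464e-01,  3.59384834e-01,  1.10972373e-02, -3.24967812e-04,
       -1.22410817e+00, -2.88105182e-01]), 'qd': array([-0.00011285,  0.00147869, -0.00072232, -0.0003162 ,  0.00194736,
        0.0001271 ]), 'joint_efforts': array([-8.00930356e-04, -5.82726967e+01,  2.93058443e+01,  6.99745238e+00,
        6.93249181e-03, -2.06530804e-04]), 'eef_pos': array([ 6.74565480e-01, -4.85740821e-05,  2.47645228e-01]), 'ee_rot': array([ 3.13997233e+00, -1.61596094e-04, -1.57094358e+00]), 'force': array([-0.23965342,  0.2460075 , -0.77922525]), 'moment': array([-0.02932686, -0.0257999 , -0.00985332]), 'gripper_force': 0.0, 'width': 0.08795050836112266}
scene [[0.852, 0.374, -0.366, 1.089], [0.523, -0.591, 0.614, -0.817], [0.013, -0.715, -0.699, 1.075], [0.0, 0.0, 0.0, 1.0]] 48.98509813422562 [0.04022851 0.         0.         0.         0.        ]
side [[0.976, -0.136, 0.168, 0.386], [-0.216, -0.573, 0.79, -0.809], [-0.012, -0.808, -0.589, 0.719], [0.0, 0.0, 0.0, 1.0]] 57.95882346987269 [-0.09135451  0.          0.          0.          0.        ]
wrist [[-1.0, 0.003, -0.001, 0.675], [0.002, 0.959, 0.282, -0.075], [0.002, 0.282, -0.959, 0.385], [0.0, 0.0, 0.0, 1.0]] 62.42508195307284 [0.00586694 0.         0.         0.         0.        ]
```

View pics/scene0.png

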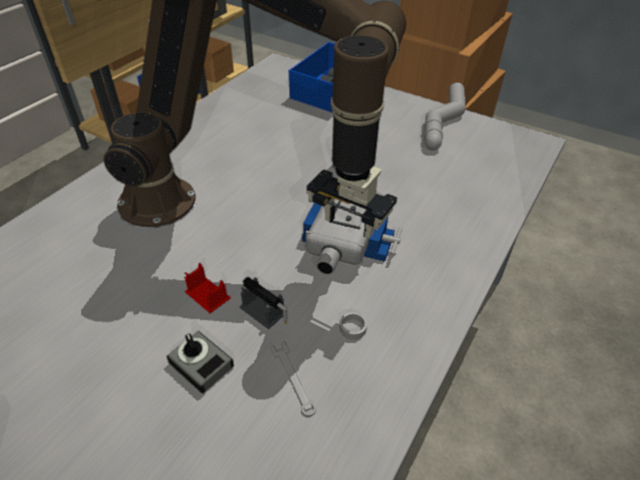

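View pics/side0.png

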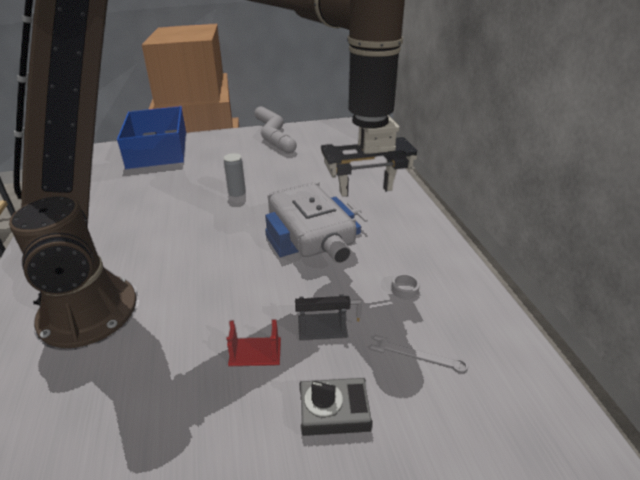

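The scene view shows the detector at about (200,360), the black rest with the probe at (264,300), the red look-alike rest at (207,288) and the silencer at (345,235) under the gripper. In the side view the detector is at (335,405), the probe at (323,303), the silencer at (312,215), the collar at (405,287) and the spanner at (420,355).

```bash
python3 - <<'E'
from h import *
sc=cv2.imread('pics/scene0.png');si=cv2.imread('pics/side0.png');w=cv2.imread('pics/wrist0.png')
def crop(im,x,y,ww,hh,k):
    return cv2.resize(im[y:y+hh,x:x+ww],None,fx=k,fy=k,interpolation=cv2.INTER_CUBIC)
a=np.hstack([crop(sc,160,260,133,150,3),crop(si,285,280,134,150,3)])  # 3x: 
cv2.imwrite('pics/c1.png',np.vstack([a])[:600,:800]);print(a.shape)
E
```

```text
(450, 801, 3)
```

View pics/wrist0.png

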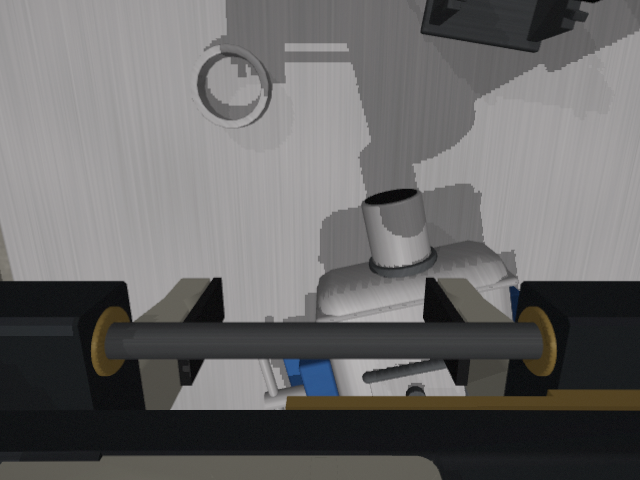

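View pics/c1.png

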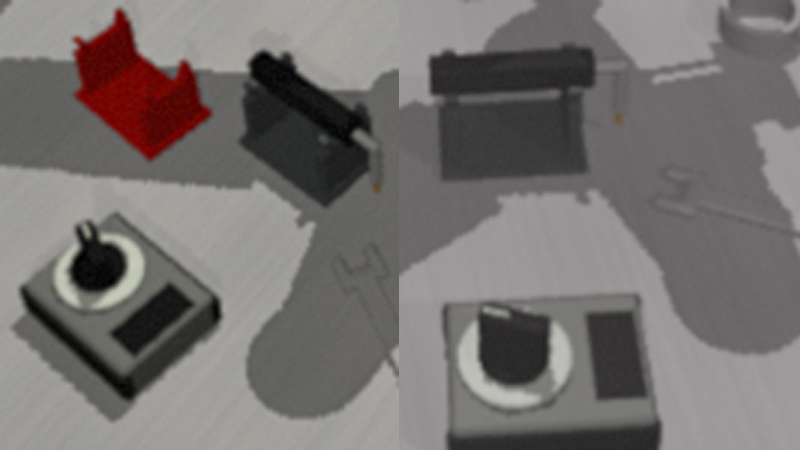

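The wrist view shows the silencer's stub at (395,230) and the collar at (233,88). In the composite, the detector's knob bar runs roughly along the box's x, and the probe's orange tip is at (377,188) in the scene crop and (618,118) in the side crop.

```bash
python3 - <<'E'
from h import *
import json
ms=json.load(open('cams0.json'));a,b=ms['scene'],ms['side']
S=lambda x,y:(160+x/3,260+y/3)
D=lambda x,y:(285+(x-399)/3,280+y/3)
def t(n,p,q):
    P=tri([a,b],[p,q]);print(n,P.round(4),'res',(proj(a,P)[0]-p).round(1),(proj(b,P)[0]-q).round(1))
t('det TL',S(22,288),D(445,298));t('det far',S(115,213),D(445,298))
t('c--',S(22,288),D(447,428));t('c-+',S(115,213),D(445,298));t('c++',S(217,300),D(639,296));t('c+-',S(127,383),D(657,424))
t('tip',S(377,190),D(618,122));t('rest baseR',S(327,205),D(587,172))
t('handle -x top',S(262,53),D(432,55));t('handle +x top',S(358,118),D(594,52))
t('stub?',(327,265),(341,254))
t('boltA', (344,213),(312,199))
E
```

```text
det TL [ 0.4606 -0.4041  0.0972] res [  2.9 -15.6] [10.5 18.2]
det far [ 0.4573 -0.3215  0.0342] res [ 0.1 -0.4] [0.2 0.5]
c-- [ 0.4419 -0.4095  0.0324] res [ 0.3 -1. ] [0.6 1.3]
c-+ [ 0.4573 -0.3215  0.0342] res [ 0.1 -0.4] [0.2 0.5]
c++ [ 0.5758 -0.3429  0.0311] res [-0.1  0.5] [-0.3 -0.5]
c+- [ 0.5609 -0.4289  0.0261] res [ 0.1 -0.3] [0.1 0.3]
tip [ 0.6122 -0.181   0.0117] res [-0.1  0.3] [-0.2 -0.3]
rest baseR [ 0.5804 -0.2092 -0.0016] res [-0.2  0.9] [-0.4 -0.9]
handle -x top [ 0.4817 -0.1555  0.0821] res [ 0.  -0.5] [0.3 0.5]
handle +x top [ 0.5921 -0.1748  0.0832] res [-0.1  1. ] [-0.5 -1. ]
stub? [0.6206 0.0017 0.0597] res [-0.1  1.1] [-0.5 -1. ]
boltA [0.5847 0.1484 0.1276] res [-0.1 -2.3] [1.2 2.1]
```

Emit:
{"api": "arm_command", "payload": {"series": [0,0,0,-1,0.1,-0.3,1,0,0,0,-1,0.1,-0.3,1]}}

```text
t: 0.4
eef_pos: [0.6648, 0.1013, 0.2788]
ee_rot: [3.141, -0.0, -1.571]
force: [0.5, 0.8, -0.4]
width: 0.0878
gripper_force: 0.0
```

Emit:
{"api": "arm_command", "payload": {"series": [0,0,0,-1,0.1,-0.3,1,0,0,0,-1,0.1,-0.3,1,0,0,0,-1,0.1,-0.3,1,0,0,0,-1,0.1,-0.3,1]}}

```text
t: 0.9
eef_pos: [0.6547, 0.1999, 0.308]
ee_rot: [3.141, -0.0, -1.57]
force: [-1.0, -0.2, -0.4]
width: 0.0877
gripper_force: 0.0
```

```bash
cat > snap.py <<'E'
from h import *
import json,sys
n,cam=sys.argv[1],sys.argv[2]
m=arm.camera_model(cam);im=arm.grab_frame(cam)
json.dump({k:np.array(v).tolist() for k,v in m.items()},open(n+'.json','w'));cv2.imwrite(f'pics/{n}.png',im)
s=arm.get_state();print(n,s['t'],s['eef_pos'].round(4),s['ee_rot'].round(4))
E
python3 snap.py s1 wrist
```

```text
s1 0.95 [0.6548 0.1993 0.3079] [ 3.1406e+00 -5.0000e-04 -1.5712e+00]
```

Emit:
{"api": "arm_command", "payload": {"series": [0,0,0,0,1,0,1,0,0,0,0,1,0,1,0,0,0,0,1,0,1,0,0,0,0,1,0,1]}}

```text
t: 1.45
eef_pos: [0.5554, 0.1992, 0.3088]
ee_rot: [-3.141, 0.0, -1.572]
force: [0.8, 0.1, -0.8]
width: 0.0876
gripper_force: 0.0
```

```bash
python3 snap.py s2 wrist; python3 - <<'E'
from h import *
a=cv2.imread('pics/s1.png');b=cv2.imread('pics/s2.png')
cv2.imwrite('pics/c2.png',np.vstack([a[:300],b[:300]]))
E
```

```text
s2 1.5 [0.5557 0.1994 0.3085] [-3.1415e+00 -1.0000e-04 -1.5719e+00]
```

View pics/c2.png

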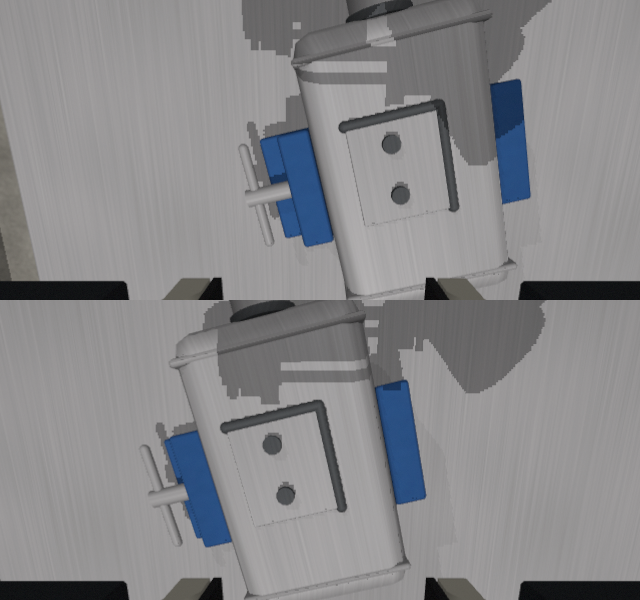

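The upper half (s1) shows the bead from its free end at (343,127) through the corner (439,103) to the end (454,208). In the lower half (s2) these are at (225,127), (321,104) and (342,208) once the 300-row offset is removed.

```bash
python3 - <<'E'
from h import *
import json
from scipy.optimize import least_squares
ms=[json.load(open(f's{i}.json')) for i in (1,2)]
# bead centreline: mask dark pixels, largest component
L=np.array([[40+40,0],[0,0],[0,88]],float)
obs=[]
for i,g in ((1,[(343,127),(439,103),(454,208)]),(2,[(225,127),(321,104),(342,208)])):
    im=cv2.cvtColor(cv2.imread(f'pics/s{i}.png'),cv2.COLOR_BGR2GRAY)
    mk=np.zeros_like(im);cv2.polylines(mk,[np.array(g)],False,255,19)
    d=((im<95)&(mk>0)).astype(np.uint8)
    n,l,st,c=cv2.connectedComponentsWithStats(d);k=1+np.argmax(st[1:,4]);ys,xs=np.where(l==k)
    g=np.array(g,float);o=[]
    for A,B in((g[0],g[1]),(g[1],g[2])):
        u=(B-A)/np.linalg.norm(B-A);nrm=np.array([-u[1],u[0]]);p=np.c_[xs,ys]-A
        s=p@u;e=p@nrm;ln=np.linalg.norm(B-A)
        sel=(s>15)&(s<ln-15)&(abs(e)<9);c=np.polyfit(s[sel],e[sel],1)
        far=[s[(abs(e)<9)].min(),s[(abs(e)<9)].max()]
        print(i,'ends',np.round(far,1),'len',ln.round(1),'fit',c.round(3),'width',np.round(sel.sum()/(ln-30),1))
        o.append((A+u*0+nrm*np.polyval(c,0),A+u*ln+nrm*np.polyval(c,ln)))
    def inter(l1,l2):
        a,b=[np.cross(np.r_[p,1],np.r_[q,1]) for p,q in(l1,l2)];x=np.cross(a,b);return x[:2]/x[2]
    obs.append([o[0][0],inter(o[0],o[1]),o[1][1]])
    print(np.round(obs[-1],1).tolist())
for j in range(3):print(j,tri(ms,[obs[0][j],obs[1][j]]).round(4))
def pts(x):
    c,s=np.cos(x[2]),np.sin(x[2]);u=np.array([c,s,0]);v=np.array([-s,c,0]);o=np.array([x[0],x[1],x[3]]);return np.array([o+.08*u,o,o+.088*v])
r=least_squares(lambda x:np.r_[[ (proj(m,pts(x))-o).ravel() for m,o in zip(ms,obs)]].ravel(),[.59,.1,.2,.1])
print(r.x.round(4),pts(r.x).round(4).tolist(),r.fun.round(1))
E
```

```text
1 ends [ -4.6 104.3] len 99.0 fit [ 0.01 -0.52] width 10.3
1 ends [ -4.7 109. ] len 106.1 fit [ 0.004 -0.852] width 9.3
[[342.9, 126.5], [439.9, 103.2], [454.4, 207.9]]
2 ends [ -5.1 101.7] len 98.7 fit [-0.007  0.06 ] width 10.4
2 ends [ -5.5 109.4] len 106.1 fit [-0.019  2.048] width 9.7
[[225.0, 127.1], [318.9, 103.9], [342.0, 208.0]]
0 [0.6385 0.1336 0.101 ]
1 [0.5595 0.1154 0.1037]
2 [0.5396 0.203  0.1038]
[0.5598 0.1159 0.2224 0.1063] [[0.6378, 0.1336, 0.1063], [0.5598, 0.1159, 0.1063], [0.5404, 0.2018, 0.1063]] [ 1.2 -0.1  0.5  0.4  0.1 -1.1 -0.6  0.3 -0.4  0.8 -0.8 -0.5]
```

Emit:
{"api": "arm_command", "payload": {"series": [0,0,0,1,0,0,1,0,0,0,1,0,0,1]}}

```text
t: 1.75
eef_pos: [0.5555, 0.098, 0.3079]
ee_rot: [3.141, -0.001, -1.572]
force: [0.1, -0.1, -0.0]
width: 0.0875
gripper_force: 0.0
```

Emit:
{"api": "arm_command", "payload": {"series": [0,0,0,1,0,0,1,0,0,0,1,0,0,1]}}

```text
t: 2.0
eef_pos: [0.5554, -0.0028, 0.3081]
ee_rot: [3.141, -0.001, -1.573]
force: [-0.1, 1.0, -0.5]
width: 0.0875
gripper_force: 0.0
```

Emit:
{"api": "arm_command", "payload": {"series": [0,0,0,1,0,0,1,0,0,0,1,0,0,1]}}

```text
t: 2.25
eef_pos: [0.5553, -0.1031, 0.308]
ee_rot: [3.141, -0.0, -1.573]
force: [-0.1, -0.0, -0.7]
width: 0.088
gripper_force: 0.0
```

Emit:
{"api": "arm_command", "payload": {"series": [0,0,0,1,0,0,1,0,0,0,1,0,0,1,0,0,0,1,0,0,1,0,0,0,1,0,0,1]}}

```text
t: 2.75
eef_pos: [0.5552, -0.2006, 0.3078]
ee_rot: [3.14, 0.0, -1.572]
force: [0.4, 0.8, -0.1]
width: 0.0876
gripper_force: 0.0
```

```bash
python3 snap.py d1 wrist
```

```text
d1 2.8 [ 0.5553 -0.2     0.3081] [ 3.1409e+00  1.0000e-04 -1.5712e+00]
```

Emit:
{"api": "arm_command", "payload": {"series": [0,0,0,0.4,0.8,0,1,0,0,0,0.4,0.8,0,1,0,0,0,0.4,0.8,0,1,0,0,0,0.4,0.8,0,1]}}

```text
t: 3.3
eef_pos: [0.4757, -0.2396, 0.3089]
ee_rot: [-3.141, -0.0, -1.57]
force: [0.3, -0.4, 0.1]
width: 0.0878
gripper_force: 0.0
```

```bash
python3 snap.py d2 wrist; python3 - <<'E'
from h import *
a=cv2.imread('pics/d1.png');b=cv2.imread('pics/d2.png')
cv2.imwrite('pics/c3.png',np.vstack([a[:300],b[:300]]))
E
```

```text
d2 3.35 [ 0.4758 -0.2395  0.3087] [-3.1411 -0.     -1.57  ]
```

View pics/c3.png

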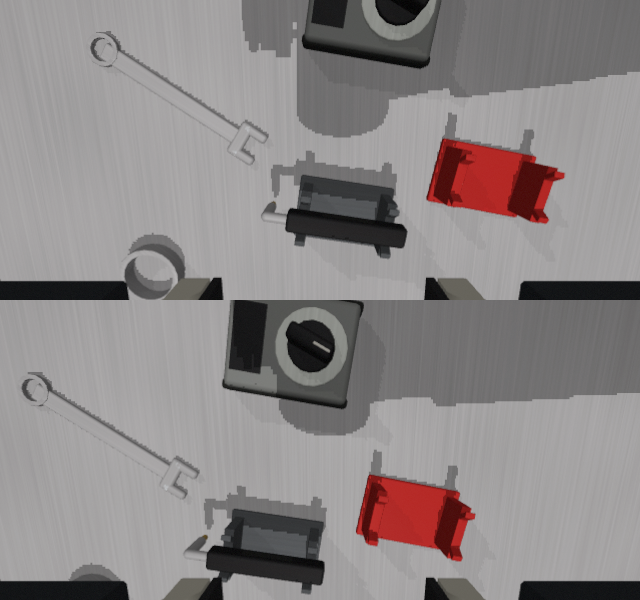

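The upper half (d1) has the probe handle from (288,222) to (405,236) with its tip towards (265,212), the spanner at (180,95), the collar at (150,270) and the red rest at (495,180). In the lower half (d2) the knob is centred near (311,46) with its bar running from upper-left to lower-right, and the handle spans (208,255) to (323,272).

```bash
python3 - <<'E'
from h import *
a=cv2.imread('pics/d1.png');b=cv2.imread('pics/d2.png')
r=lambda im,x,y,w,h,k:cv2.resize(im[y:y+h,x:x+w],None,fx=k,fy=k,interpolation=cv2.INTER_CUBIC)
l=cv2.convertScaleAbs(np.vstack([r(a,255,165,160,100,2.5),r(b,175,205,160,95,2.5)]),alpha=1.8)
k=cv2.convertScaleAbs(r(b,220,0,160,115,2.5),alpha=1.8);k=np.vstack([k,np.zeros((l.shape[0]-k.shape[0],400,3),np.uint8)])
cv2.imwrite('pics/c4.png',np.hstack([l,k]))
E
```

```text
(no output)
```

View pics/c4.png

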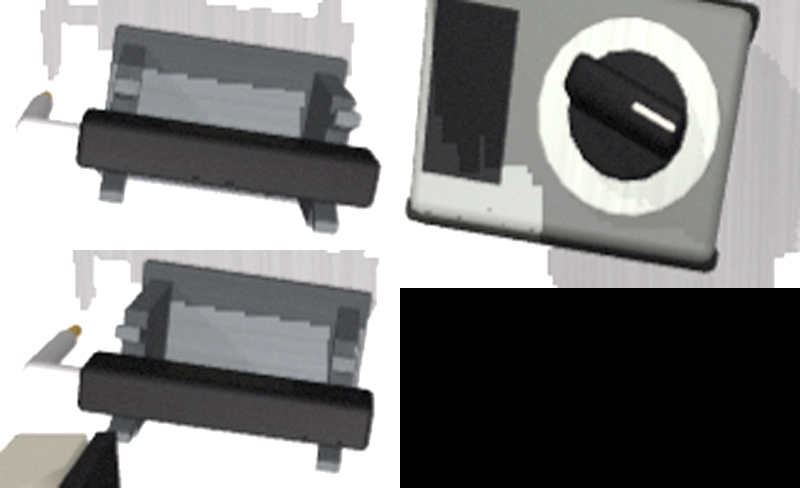

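```bash
cat > fit.py <<'E'
from h import *
import json
from scipy.optimize import minimize,least_squares
ms=[json.load(open(f'd{i}.json')) for i in (1,2)]
ims=[cv2.imread(f'pics/d{i}.png') for i in (1,2)]
g=[cv2.cvtColor(i,cv2.COLOR_BGR2GRAY) for i in ims]
rois=[(280,200,130,60),(200,240,130,48)]
obs=[]
for im,(x,y,w,h) in zip(g,rois):
    m=np.zeros_like(im);m[y:y+h,x:x+w]=(im[y:y+h,x:x+w]<34)
    n,l,st,c=cv2.connectedComponentsWithStats(m);k=1+np.argmax(st[1:,4]);m=(l==k).astype(np.uint8);obs.append(m);print(st[k])
def box(x,zz):
    c,s=np.cos(x[2]),np.sin(x[2]);return np.array([[x[0]+c*a-s*b,x[1]+s*a+c*b,zz+z] for a in(-.058,.058) for b in(-.01,.01) for z in(0,.024)])
def cost(x):
    e=0
    for m,o in zip(ms,obs):
        p=cv2.convexHull(proj(m,box(x[:3],x[3])).astype(np.float32))
        big=np.zeros((480*2,640*2),np.uint8);cv2.fillConvexPoly(big,np.round((p*2+.5)*8).astype(np.int32),1,shift=3)
        e+=(big!=cv2.resize(o,None,fx=2,fy=2,interpolation=cv2.INTER_NEAREST)).sum()/4
    return e
best=min((minimize(cost,[.537,-.165,y0,.06],method='Nelder-Mead',options=dict(initial_simplex=np.array([.537,-.165,y0,.06])+np.vstack([np.zeros(4),np.diag([.008,.008,.05,.006])]))) for y0 in(-.17,-.13)),key=lambda r:r.fun)
print('probe x y yaw zunder',best.x.round(4),best.fun)
# detector corners (top edge) in d2 + dial
P=lambda x,y:(220+(x-400)/2.5,y/2.5)
hs=cv2.inRange(g[1][:100,260:370],150,255);n,l,st,c=cv2.connectedComponentsWithStats(hs);k=1+np.argmax(st[1:,4])
cnt=max(cv2.findContours((l==k).astype(np.uint8),0,1)[0],key=cv2.contourArea);e=cv2.fitEllipse(cnt);cd=np.array(e[0])+[260,0]
print('dial px',cd.round(1),e[1],'world',onz(ms[1],[cd],[.042]).round(4))
q=onz(ms[1],[P(637,105),P(674,131)],[.084]*2);print('pointer',q.round(4).tolist(),np.arctan2(*(q[0]-q[1])[[1,0]]).round(3))
u=onz(ms[1],[P(604,55),P(684,107)],[.084]*2);print('upper edge ang',np.arctan2(*(u[0]-u[1])[[1,0]]).round(3))
f=onz(ms[1],[P(409,210),P(715,262),P(757,8)],[.038]*3);print('det edges',f.round(4).tolist(),np.arctan2(*(f[0]-f[1])[[1,0]]).round(3))
# rest base corners in d1, d2
A=lambda x,y:(255+x/2.5,165+y/2.5);B=lambda x,y:(175+x/2.5,205+(y-250)/2.5)
for p,s in((A(118,28),B(147,264)),(A(348,62),B(371,294))):print('rest corner',tri(ms,[p,s]).round(4))
for p,s in((A(46,97),B(77,329)),):print('tip',tri(ms,[p,s]).round(4))
E
python3 fit.py
```

```text
[ 286  200  120   41 1080]
[ 206  240  118   44 1169]
probe x y yaw zunder [ 0.5446 -0.1412 -0.149  -0.0617] 2814.0
dial px [264.5  97.8] (2.639939785003662, 21.9830322265625) world [[ 0.5332 -0.3309  0.042 ]]
pointer [[0.4833, -0.3732, 0.084], [0.471, -0.3652, 0.084]] -0.573
upper edge ang -0.535
det edges [[0.5726, -0.3438, 0.038], [0.4541, -0.3245, 0.038], [0.4401, -0.4129, 0.038]] -0.161
rest corner [ 0.5787 -0.2108  0.0056]
rest corner [ 0.4763 -0.1958  0.0057]
tip [ 0.6113 -0.1813  0.0115]
```

```bash
python3 - <<'E'
from h import *
g=[cv2.cvtColor(cv2.imread(f'pics/d{i}.png'),cv2.COLOR_BGR2GRAY) for i in (1,2)]
print(g[0][200:252:2,345]);print(g[1][230:290:2,265]);print(g[1][40,250:370:3])
E
sed -i 's/<34)/<28)/; s/n,l,st,c=cv2.connectedComponentsWithStats(m);k=1/m=cv2.morphologyEx(m,cv2.MORPH_CLOSE,np.ones((5,5)));n,l,st,c=cv2.connectedComponentsWithStats(m);k=1/; s/100,260:370\],150/100,260:370],118/' fit.py; python3 fit.py
```

```text
[ 87  88  84  88  86  86  89  87  28  16  15  26  37  35  37  38  39  38
  41  25  59 126 157 157 158 158]
[ 88  87  88  86  86  83  83  85  84  82  83  55  18  18  14  19  36  39
  39  38  39  39  38  35 142 158 158 157 158 158]
[ 23  22  26  23  23  82  82  83  85 140 140 139 138   9   5  11  15  19
  22  21  24  29  30  27  25  19  24  25  69 142 142 139 130  87  77  61
 103 103 104 103]
[287 209 119  22 751]
[207 246 117  29 970]
probe x y yaw zunder [ 0.5456 -0.1383 -0.1497 -0.073 ] 2725.25
dial px [310.9  45.8] (70.7807388305664, 77.46107482910156) world [[ 0.4878 -0.3767  0.042 ]]
pointer [[0.4833, -0.3732, 0.084], [0.471, -0.3652, 0.084]] -0.573
upper edge ang -0.535
det edges [[0.5726, -0.3438, 0.038], [0.4541, -0.3245, 0.038], [0.4401, -0.4129, 0.038]] -0.161
rest corner [ 0.5787 -0.2108  0.0056]
rest corner [ 0.4763 -0.1958  0.0057]
tip [ 0.6113 -0.1813  0.0115]
```

```bash
sed -i 's/<28)/<47)/; s/m=cv2.morphologyEx(m,cv2.MORPH_CLOSE/m=cv2.morphologyEx(m,cv2.MORPH_OPEN/' fit.py; python3 fit.py | head -3
```

```text
[ 286  200  120   52 3165]
[ 207  240  117   48 2969]
probe x y yaw zunder [ 0.5345 -0.1672 -0.1613  0.049 ] 1008.5
```

```bash
cat >> fit.py <<'E'
print('---')
w=[]
for p,s in((A(80,164),B(82,408)),(A(374,206),B(370,449))):
    X=tri(ms,[p,s]);w.append(X);print(X.round(4),(proj(ms[0],X)[0]-p).round(1),(proj(ms[1],X)[0]-s).round(1))
d=w[0]-w[1];yaw=np.arctan2(d[1],d[0]);c=(w[0]+w[1])/2+.01*np.array([np.sin(yaw),-np.cos(yaw),0]);print('len',np.linalg.norm(d),'yaw',yaw,'centre',c)
for m in obs:m[:]=m*0
for o,im,(x,y,ww,h) in zip(obs,g,rois):
    hull=np.zeros_like(o)
    pts=[(88,108),(380,157),(374,206),(80,164)] if o is obs[0] else [(95,352),(374,394),(370,449),(82,408)]
    f=A if o is obs[0] else B
    cv2.fillConvexPoly(hull,np.round([f(*p) for p in pts]).astype(np.int32),1);hull=cv2.dilate(hull,np.ones((3,3)))
    o[:]=(im<47)&(hull>0)
b=min((minimize(cost,[.537,-.165,y0,.06],method='Nelder-Mead',options=dict(initial_simplex=np.array([.537,-.165,y0,.06])+np.vstack([np.zeros(4),np.diag([.008,.008,.05,.006])]))) for y0 in(-.17,-.13)),key=lambda r:r.fun)
print('probe',b.x.round(4),b.fun,[o.sum() for o in obs])
E
python3 fit.py | sed -n '/---/,$p'
```

```text
---
[ 0.5903 -0.1703  0.0815] [-0.  -0.1] [0.  0.1]
[ 0.477  -0.1526  0.0811] [0.  0.1] [-0.  -0.1]
len 0.11472075717125184 yaw -0.15477438139137747 centre [ 0.53209103 -0.17136933  0.08132816]
probe [ 0.5345 -0.1657 -0.1586  0.0452] 661.25 [np.uint64(2789), np.uint64(2784)]
```

Emit:
{"api": "arm_command", "payload": {"series": [0,0,-0.643,1,-0.12,1,1,0,0,-0.643,1,-0.12,1,1,0,0,-0.643,1,-0.12,1,1,0,0,-0.643,1,-0.12,1,1,0,0,-0.643,1,-0.12,1,1,0,0,-0.643,1,-0.12,1,1,0,0,-0.643,1,-0.12,1,1]}}

```text
t: 4.22
eef_pos: [0.4878, -0.3396, 0.208]
ee_rot: [3.141, 0.001, -0.561]
force: [-0.9, -0.8, 0.1]
width: 0.0876
gripper_force: 0.0
```

```bash
cat > go.py <<'E'
from h import *
import sys
x,y,z,yaw=map(float,sys.argv[1:5])
s=arm.get_state();r=R.from_euler('xyz',s['ee_rot']);t=R.from_euler('xyz',[np.pi,0,yaw])
print(s['t'],s['eef_pos'].round(4),s['ee_rot'].round(3),'turn',((r.inv()*t).as_rotvec()/(np.pi/2)).round(4),'shift',(r.inv().apply(np.array([x,y,z])-s['eef_pos'])/.1).round(3))
E
python3 go.py .487 -.376 .12 -.56; python3 snap.py k1 wrist
```

```text
4.225 [ 0.4878 -0.3396  0.208 ] [ 3.141e+00  1.000e-03 -5.610e-01] turn [ 0.0001  0.0004 -0.0004] shift [0.187 0.312 0.88 ]
k1 4.275 [ 0.4877 -0.3397  0.2081] [ 3.1415e+00  6.0000e-04 -5.6180e-01]
```

Emit:
{"api": "arm_command", "payload": {"series": [0,0,0,0.19,0.31,0.88,1,0,0,0,0.19,0.31,0.88,1,0,0,0,0.19,0.31,0.88,1]}}

```text
t: 4.65
eef_pos: [0.4852, -0.3761, 0.1177]
ee_rot: [3.141, 0.005, -0.563]
force: [0.2, 0.7, 0.8]
width: 0.0877
gripper_force: 0.0
```

Emit:
{"api": "arm_command", "payload": {"series": [0,0,0,0,0,0.2,1,0,0,0,0,0,0.38,1,0,0,0,0,0,0.38,1]}}

```text
t: 5.03
eef_pos: [0.4868, -0.3759, 0.083]
ee_rot: [3.141, 0.001, -0.561]
force: [0.3, -0.4, 0.1]
width: 0.0876
gripper_force: 0.0
```

Emit:
{"api": "arm_command", "payload": {"series": [0,0,0,0,0,0,0.3,0,0,0,0,0,0,0.1,0,0,0,0,0,0,0,0,0,0,0,0,0,0,0,0,0,0,0,0,0], "force": 25}}

```text
t: 5.65
eef_pos: [0.4866, -0.3764, 0.0826]
ee_rot: [-3.142, -0.0, -0.561]
force: [-0.7, 0.2, 0.4]
width: 0.0431
gripper_force: 0.0
```

Emit:
{"api": "arm_command", "payload": {"series": [0,0,0,0,0,0,0,0,0,0,0,0,0,0,0,0,0,0,0,0,0,0,0,0,0,0,0,0,0,0,0,0,0,0,0], "force": 25}}

```text
t: 6.28
eef_pos: [0.487, -0.3762, 0.0826]
ee_rot: [-3.141, -0.001, -0.561]
force: [2.8, 1.1, -1.3]
width: 0.0136
gripper_force: 24.9
```

Emit:
{"api": "arm_command", "payload": {"series": [0,0,0.1,0,0,0,0,0,0,0.2,0,0,0,0,0,0,0.3,0,0,0,0,0,0,0.4,0,0,0,0,0,0,0.5,0,0,0,0,0,0,0.58,0,0,0,0,0,0,0.65,0,0,0,0,0,0,0.65,0,0,0,0]}}

```text
t: 7.28
eef_pos: [0.4874, -0.376, 0.0826]
ee_rot: [-3.14, 0.0, -1.583]
force: [4.6, 4.3, -2.4]
width: 0.0138
gripper_force: 24.9
```

```bash
python3 -c "
from h import *
s=arm.get_state();print(s['ee_rot'],s['force'],s['moment'],s['width'])"
```

```text
[-3.14020973e+00  1.87724118e-04 -1.58323695e+00] [ 4.62571204  4.33589154 -2.43524287] [ 1.41755715 -1.5849771  -0.009382  ] 0.013804931499291203
```

Emit:
{"api": "arm_command", "payload": {"series": [0,0,0.03,0,0,0,0,0,0,0.06,0,0,0,0,0,0,0.09,0,0,0,0,0,0,0.09,0,0,0,0]}}

```text
t: 7.78
eef_pos: [0.4875, -0.3761, 0.0826]
ee_rot: [-3.14, 0.0, -1.722]
force: [3.6, 3.2, -2.4]
width: 0.015
gripper_force: 25.9
```

```bash
python3 -c "
from h import *
s=arm.get_state();print(s['ee_rot'],s['force'],s['moment'],s['width'])"
```

```text
[-3.14044971e+00  2.44343814e-05 -1.72234583e+00] [ 3.60008115  3.16564168 -2.41531882] [ 1.27109363 -1.60964924  0.59732526] 0.014968369331237115
```

Emit:
{"api": "arm_command", "payload": {"series": [0,0,0,0,0,0,0.4,0,0,0,0,0,0,0.8,0,0,0,0,0,0,1,0,0,0,0,0,0,1,0,0,0,0,0,-0.5,1,0,0,0,0,0,-1,1,0,0,0,0,0,-1,1]}}

```text
t: 8.65
eef_pos: [0.4887, -0.3777, 0.1874]
ee_rot: [-3.134, -0.003, -1.723]
force: [0.5, 0.6, -0.5]
width: 0.0787
gripper_force: 0.0
```

```bash
python3 go.py .533 -.17 .18 -.155
```

```text
8.65 [ 0.4887 -0.3777  0.1874] [-3.134e+00 -3.000e-03 -1.723e+00] turn [-0.0026 -0.0053 -0.998 ] shift [-2.12  -0.123  0.069]
```

Emit:
{"api": "arm_command", "payload": {"series": [0,0,-0.9,-1,-0.1,-0.4,1,0,0,-0.9,-1,-0.1,-0.4,1,0,0,-0.9,-1,-0.1,-0.4,1,0,0,-0.9,-1,-0.1,-0.4,1,0,0,-0.9,-1,-0.1,-0.4,1,0,0,-0.9,-1,-0.1,-0.4,1,0,0,-0.9,-1,-0.1,-0.4,1,0,0,-0.9,-1,-0.1,-0.4,1]}}

```text
t: 9.65
eef_pos: [0.5113, -0.279, 0.2219]
ee_rot: [3.142, 0.001, -0.305]
force: [0.8, 0.4, -1.0]
width: 0.0876
gripper_force: 0.0
```

```bash
python3 snap.py e1 side; python3 go.py .533 -.17 .16 -.155
```

```text
e1 9.7 [ 0.5113 -0.279   0.2219] [-3.1415e+00  1.0000e-03 -3.0130e-01]
9.7 [ 0.5113 -0.279   0.2219] [-3.142e+00  1.000e-03 -3.010e-01] turn [-0.0001  0.0006 -0.0932] shift [-0.115 -1.105  0.619]
```

Emit:
{"api": "arm_command", "payload": {"series": [0,0,-0.093,-0.1,-1,0.2,1,0,0,-0.093,-0.1,-1,0.2,1,0,0,-0.093,-0.1,-1,0.6,1,0,0,-0.093,-0.1,-1,0.6,1]}}

```text
t: 10.2
eef_pos: [0.5304, -0.1801, 0.1598]
ee_rot: [3.141, 0.006, -0.164]
force: [-0.3, -0.7, 0.5]
width: 0.0877
gripper_force: 0.0
```

```bash
python3 snap.py e2 scene; python3 snap.py e3 wrist; python3 go.py .533 -.17 .077 -.155; python3 - <<'E'
from h import *
r=lambda im,x,y,w,h,k:cv2.resize(im[y:y+h,x:x+w],None,fx=k,fy=k,interpolation=cv2.INTER_CUBIC)
a=cv2.convertScaleAbs(np.vstack([r(cv2.imread('pics/e1.png'),280,365,107,80,3),r(cv2.imread('pics/e2.png'),220,240,107,80,3)]),alpha=1.5)
b=r(cv2.imread('pics/e3.png'),0,0,640,480,.75)
c=np.zeros((480,321+480,3),np.uint8);c[:480,:321]=a[:480];c[:360,321:]=b
cv2.imwrite('pics/c5.png',c[:,:800])
E
```

```text
e2 10.25 [ 0.5317 -0.1808  0.1618] [ 3.1408e+00  3.1000e-03 -1.6420e-01]
e3 10.3 [ 0.5326 -0.1812  0.163 ] [ 3.1409e+00  6.0000e-04 -1.6410e-01]
10.3 [ 0.5326 -0.1812  0.163 ] [ 3.141e+00  1.000e-03 -1.640e-01] turn [ 0.0004  0.0004 -0.0058] shift [-0.014 -0.111  0.86 ]
```

View pics/c5.png

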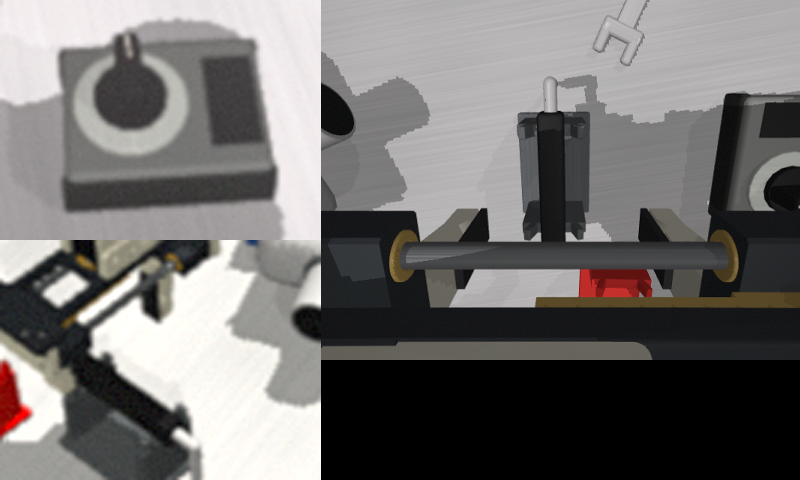

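The knob's bar now lies across the detector (upper-left crop, around (128,75)), so it is at the stop. The wrist view shows the handle at column 551, about 12 px left of the midline between the fingers, which agrees with the remaining 11 mm of travel.

Emit:
{"api": "arm_command", "payload": {"series": [0,0,0,-0.01,-0.11,0.2,1,0,0,0,-0.01,-0.11,0.5,1,0,0,0,-0.01,-0.11,0.88,1,0,0,0,-0.01,-0.11,0.88,0.6,0,0,0,-0.01,-0.11,0.88,0.4]}}

```text
t: 10.92
eef_pos: [0.5346, -0.1703, 0.0765]
ee_rot: [3.141, -0.002, -0.164]
force: [-0.6, -0.7, -1.4]
width: 0.0731
gripper_force: 0.0
```

Emit:
{"api": "arm_command", "payload": {"series": [0,0,0,0,0,0,0.3,0,0,0,0,0,0,0.2,0,0,0,0,0,0,0.1,0,0,0,0,0,0,0,0,0,0,0,0,0,0,0,0,0,0,0,0,0,0,0,0,0,0,0,0], "force": 25}}

```text
t: 11.8
eef_pos: [0.5333, -0.1698, 0.0746]
ee_rot: [3.141, 0.0, -0.163]
force: [-0.9, -0.2, 1.0]
width: 0.02
gripper_force: 25.0
```

Emit:
{"api": "arm_command", "payload": {"series": [0,0,0,0,0,0,0,0,0,0,0,0,0,0], "force": 25}}

```text
t: 12.05
eef_pos: [0.5333, -0.1698, 0.0746]
ee_rot: [3.142, 0.0, -0.163]
force: [-1.2, -1.2, 0.6]
width: 0.0195
gripper_force: 25.0
```

Emit:
{"api": "arm_command", "payload": {"series": [0,0,0,0,0,-0.1,0,0,0,0,0,0,-0.3,0,0,0,0,0,0,-0.6,0,0,0,0,0,0,-1,0,0,0,0,0,0,-1,0], "force": 40}}

```text
t: 12.68
eef_pos: [0.5354, -0.1698, 0.1785]
ee_rot: [-3.141, -0.007, -0.163]
force: [0.4, 0.4, -1.9]
width: 0.0198
gripper_force: 40.0
```

Emit:
{"api": "arm_command", "payload": {"series": [0,0,0,0,-0.4,-0.5,0,0,0,0,0,-0.8,-0.5,0,0,0,0,0,-1,-0.5,0,0,0,0,0,-1,-0.5,0,0,0,0,0,-1,-0.5,0]}}

```text
t: 13.3
eef_pos: [0.5491, -0.0715, 0.2238]
ee_rot: [3.141, 0.001, -0.163]
force: [-0.3, -0.2, -1.7]
width: 0.0196
gripper_force: 40.0
```

```bash
python3 snap.py f1 wrist;python3 snap.py f2 scene;python3 snap.py f3 side; python3 go.py .561 .146 .21 -.163; python3 - <<'E'
from h import *
import json
s=arm.get_state();r=R.from_euler('xyz',s['ee_rot']);tip=s['eef_pos']+r.apply([.078,0,.0626])
o=[]
for f in('f1','f2','f3'):
    m=json.load(open(f+'.json'));p=proj(m,tip)[0];x,y=np.clip(p.round().astype(int)-40,0,[560,400]);print(f,p.round(1),(x,y))
    o.append(cv2.convertScaleAbs(cv2.resize(cv2.imread(f'pics/{f}.png')[y:y+80,x:x+66],None,fx=4,fy=4,interpolation=cv2.INTER_CUBIC),alpha=1.4))
cv2.imwrite('pics/c6.png',np.hstack(o))
E
```

```text
f1 13.35 [ 0.5492 -0.0717  0.2239] [ 3.1411e+00  1.3000e-03 -1.6380e-01]
f2 13.4 [ 0.5493 -0.0719  0.224 ] [ 3.1412e+00  1.0000e-03 -1.6420e-01]
f3 13.45 [ 0.5493 -0.0719  0.2242] [ 3.1413e+00  8.0000e-04 -1.6440e-01]
13.45 [ 0.5493 -0.0719  0.2242] [ 3.141e+00  1.000e-03 -1.640e-01] turn [ 0.0002  0.0005 -0.0009] shift [-0.241 -2.168  0.141]
f1 [327.1 111.6] (np.int64(287), np.int64(72))
f2 [311.2 260.4] (np.int64(271), np.int64(220))
f3 [354.4 239.5] (np.int64(314), np.int64(199))
```

View pics/c6.png

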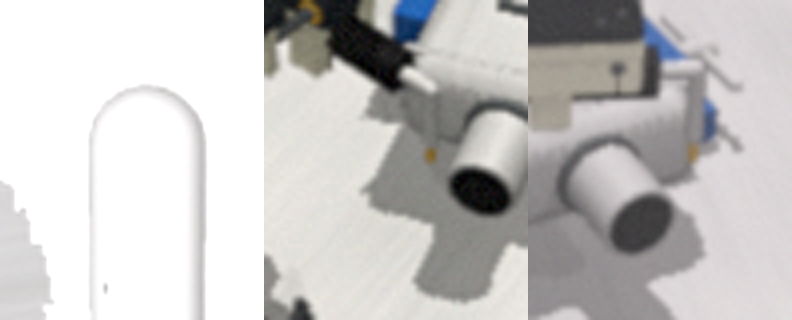

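The wrist crop shows the neck's bend centred at column 147 in the crop, or 323.7 in the full picture. The orange tip ends near (312.3,260.3) in the scene view and (355.1,239.4) in the side view, about 1 px from prediction.

```bash
python3 - <<'E'
from h import *
import json
M=[json.load(open(f+'.json')) for f in('f1','f2','f3')]
s=arm.get_state();r=R.from_euler('xyz',s['ee_rot']);e=s['eef_pos']
T=tri(M[1:],[(312.3,260.3),(355.1,239.4)]);print('tip tool frame',r.inv().apply(T-e).round(4))
for y in(0,.001,-.001):print(y,proj(M[0],[e+r.apply([.078,y,-.002]),e+r.apply([.078+.005,y,.003]),e+r.apply([.06,y,-.002])]).round(1).tolist())
# bend apex px (287+147/4, 72+86/4)
print(287+147/4,72+86/4)
im=cv2.cvtColor(cv2.imread('pics/f1.png'),cv2.COLOR_BGR2GRAY).astype(int)
for row in(105,125,140,150):
    d=np.abs(np.diff(im[row,290:360]));print(row,[(290+i,int(v)) for i,v in enumerate(d) if v>18])
E
```

```text
tip tool frame [ 0.0797 -0.002   0.0634]
0 [[328.9, 110.0], [328.7, 94.4], [328.7, 165.9]]
0.001 [[332.0, 110.0], [331.7, 94.4], [331.7, 165.9]]
-0.001 [[325.8, 110.0], [325.7, 94.4], [325.8, 165.9]]
323.75 93.5
105 [(308, 36), (337, 35), (338, 32)]
125 [(293, 42), (308, 40), (337, 26), (338, 49)]
140 [(298, 33), (308, 33), (337, 39), (338, 34)]
150 [(298, 42), (308, 26), (337, 35), (338, 35)]
```

Emit:
{"api": "arm_command", "payload": {"series": [0,0,0,-0.06,-0.5,0,0,0,0,0,-0.12,-1,0,0]}}

```text
t: 13.7
eef_pos: [0.554, 0.0294, 0.2245]
ee_rot: [3.141, 0.0, -0.166]
force: [0.3, 0.1, -0.6]
width: 0.0199
gripper_force: 40.0
```

Emit:
{"api": "arm_command", "payload": {"series": [0,0,0,-0.06,-0.5,0,0,0,0,0,-0.12,-1,0,0,0,0,0,-0.12,-1,0,0,0,0,0,-0.12,-1,0,0]}}

```text
t: 14.2
eef_pos: [0.5583, 0.1297, 0.2242]
ee_rot: [3.141, 0.001, -0.163]
force: [-0.3, -1.0, -1.9]
width: 0.0196
gripper_force: 40.0
```

```bash
python3 go.py .5601 .1446 .19 -.164
```

```text
14.2 [0.5583 0.1297 0.2242] [ 3.141e+00  1.000e-03 -1.630e-01] turn [0.0004 0.0004 0.0004] shift [-0.007 -0.15   0.342]
```

Emit:
{"api": "arm_command", "payload": {"series": [0,0,0,-0.01,-0.15,0.1,0,0,0,0,-0.01,-0.15,0.2,0,0,0,0,-0.01,-0.15,0.3,0,0,0,0,-0.01,-0.15,0.4,0,0,0,0,-0.01,-0.15,0.46,0,0,0,0,-0.01,-0.15,0.51,0,0,0,0,-0.01,-0.15,0.51,0]}}

```text
t: 15.08
eef_pos: [0.5598, 0.145, 0.1733]
ee_rot: [3.141, 0.0, -0.163]
force: [0.1, -1.1, -1.2]
width: 0.0196
gripper_force: 40.0
```

```bash
python3 snap.py g1 wrist;python3 snap.py g2 scene;python3 snap.py g3 side; python3 go.py .5601 .1446 .173 -.164; python3 - <<'E'
from h import *
import json
s=arm.get_state();r=R.from_euler('xyz',s['ee_rot']);tip=s['eef_pos']+r.apply([.0785,-.0018,.063]);print('tip',tip.round(4))
W=[[.6378,.1336,.106],[.5598,.1159,.106],[.5404,.2018,.106]]
o=[]
for f in('g1','g2','g3'):
    m=json.load(open(f+'.json'));p=proj(m,[tip]+W);print(f,p.round(1).tolist())
    c=p[0].round().astype(int);x,y=np.clip(c-[33,50],0,[574,380])
    im=cv2.convertScaleAbs(cv2.resize(cv2.imread(f'pics/{f}.png')[y:y+100,x:x+66],None,fx=4,fy=4,interpolation=cv2.INTER_CUBIC),alpha=1.3)
    for q,col in zip(p,((0,0,255),(0,255,0),(0,255,0),(0,255,0))):cv2.circle(im,tuple(int(v) for v in ((q-[x,y]+.5)*4)),3,col,1)
    print(x,y);o.append(im)
cv2.imwrite('pics/c7.png',np.hstack(o))
E
```

```text
g1 15.125 [0.56   0.1451 0.1736] [ 3.1416e+00 -1.0000e-04 -1.6340e-01]
g2 15.175 [0.5601 0.1452 0.1738] [-3.1414e+00 -4.0000e-04 -1.6320e-01]
g3 15.225 [0.5601 0.1452 0.1739] [-3.1413e+00 -5.0000e-04 -1.6320e-01]
15.225 [0.5601 0.1452 0.1739] [-3.141 -0.    -0.163] turn [-0.0002 -0.0003  0.0005] shift [0.001 0.006 0.009]
tip [0.6379 0.1342 0.1109]
g1 [[321.9, 110.6], [323.3, 110.7], [378.9, 252.6], [233.3, 307.9]]
289 61
g2 [[358.1, 225.2], [357.9, 226.7], [329.8, 220.0], [339.4, 200.5]]
325 175
g3 [[334.1, 206.7], [334.1, 208.5], [306.6, 215.7], [293.4, 200.0]]
301 157
```

View pics/c7.png

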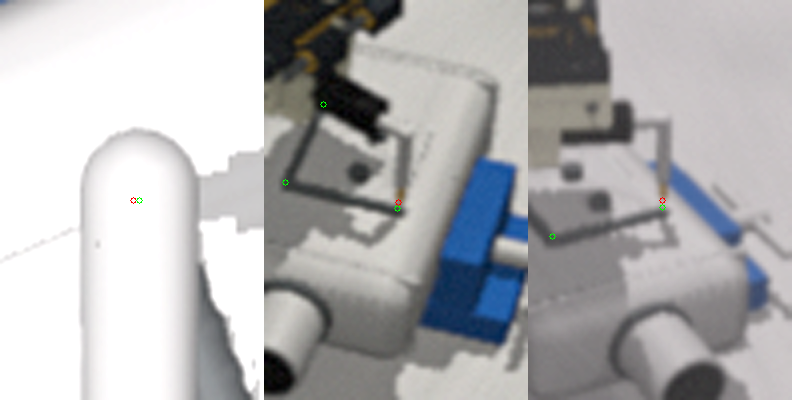

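Both outside views put the tip right over the bead's free end, at about (400,203) and (662,200) in the composite, with a small gap below it. I'll start the scan now.

Emit:
{"api": "arm_command", "payload": {"series": [0,0,0,0,0,0.005,0,0,0,0,-0.035,0.014,0.01,0,0,0,0,-0.07,0.028,0.01,0,0,0,0,-0.105,0.043,0.01,0,0,0,0,-0.14,0.057,0.01,0,0,0,0,-0.175,0.071,0.01,0,0,0,0,-0.21,0.085,0.01,0,0,0,0,-0.245,0.1,0.01,0]}}

```text
t: 16.23
eef_pos: [0.5339, 0.1392, 0.1726]
ee_rot: [-3.142, -0.0, -0.163]
force: [-0.2, -0.4, -1.0]
width: 0.0193
gripper_force: 40.0
```

Emit:
{"api": "arm_command", "payload": {"series": [0,0,0,-0.035,0.014,0,0,0,0,0,-0.07,0.028,0,0,0,0,0,-0.105,0.043,0,0,0,0,0,-0.14,0.057,0,0,0,0,0,-0.175,0.071,0,0,0,0,0,-0.21,0.085,0,0,0,0,0,-0.245,0.1,0,0,0,0,0,-0.28,0.114,0,0]}}

```text
t: 17.23
eef_pos: [0.5044, 0.1325, 0.1726]
ee_rot: [3.142, 0.0, -0.163]
force: [-0.1, -0.4, -1.1]
width: 0.0195
gripper_force: 40.0
```

```bash
python3 go.py .4821 .1269 .173 -.164
```

```text
17.225 [0.5044 0.1325 0.1726] [ 3.142  0.    -0.163] turn [0.     0.     0.0004] shift [-0.211  0.091 -0.004]
```

Emit:
{"api": "arm_command", "payload": {"series": [0,0,0,-0.035,0.015,0,0,0,0,0,-0.07,0.03,0,0,0,0,0,-0.105,0.045,0,0,0,0,0,-0.14,0.06,0,0,0,0,0,-0.175,0.075,0,0,0,0,0,-0.21,0.09,0,0,0,0,0,-0.21,0.09,0,0]}}

```text
t: 18.1
eef_pos: [0.4822, 0.127, 0.1727]
ee_rot: [-3.142, -0.0, -0.163]
force: [-0.1, 0.4, -1.7]
width: 0.0199
gripper_force: 40.0
```

Emit:
{"api": "arm_command", "payload": {"series": [0,0,0,-0.014,-0.034,0,0,0,0,0,-0.028,-0.068,0,0,0,0,0,-0.042,-0.102,0,0,0,0,0,-0.056,-0.136,0,0,0,0,0,-0.07,-0.17,0,0,0,0,0,-0.084,-0.204,0,0,0,0,0,-0.098,-0.238,0,0,0,0,0,-0.112,-0.272,0,0]}}

```text
t: 19.1
eef_pos: [0.4758, 0.156, 0.1726]
ee_rot: [-3.142, 0.0, -0.163]
force: [-0.1, 0.5, -1.4]
width: 0.0194
gripper_force: 40.0
```

```bash
python3 go.py .4627 .2128 .173 -.164
```

```text
19.1 [0.4758 0.156  0.1726] [-3.142  0.    -0.163] turn [-0.      0.      0.0004] shift [-0.221 -0.539 -0.004]
```

Emit:
{"api": "arm_command", "payload": {"series": [0,0,0,-0.014,-0.034,0,0,0,0,0,-0.028,-0.068,0,0,0,0,0,-0.042,-0.102,0,0,0,0,0,-0.056,-0.136,0,0,0,0,0,-0.07,-0.17,0,0,0,0,0,-0.084,-0.204,0,0,0,0,0,-0.098,-0.238,0,0,0,0,0,-0.112,-0.272,0,0]}}

```text
t: 20.1
eef_pos: [0.4692, 0.1847, 0.1726]
ee_rot: [-3.142, -0.0, -0.163]
force: [0.2, -0.3, -1.5]
width: 0.0198
gripper_force: 40.0
```

Emit:
{"api": "arm_command", "payload": {"series": [0,0,0,-0.014,-0.034,0,0,0,0,0,-0.028,-0.068,0,0,0,0,0,-0.042,-0.102,0,0,0,0,0,-0.056,-0.136,0,0,0,0,0,-0.07,-0.17,0,0,0,0,0,-0.084,-0.204,0,0,0,0,0,-0.098,-0.238,0,0,0,0,0,-0.11,-0.268,0,0]}}

```text
t: 21.1
eef_pos: [0.4627, 0.2129, 0.1726]
ee_rot: [3.142, 0.0, -0.163]
force: [0.1, -0.4, -2.6]
width: 0.0195
gripper_force: 40.0
```

Emit:
{"api": "arm_command", "payload": {"series": [0,0,0,0,0,0,0,0,0,0,0,0,0,0,0,0,0,0,0,0,0]}}

```text
t: 21.48
eef_pos: [0.4628, 0.2125, 0.1726]
ee_rot: [3.142, -0.0, -0.163]
force: [-0.7, -0.1, -0.5]
width: 0.0192
gripper_force: 40.0
```

```bash
python3 snap.py i2 scene;python3 snap.py i3 side; python3 - <<'E'
from h import *
import json
s=arm.get_state();r=R.from_euler('xyz',s['ee_rot']);tip=s['eef_pos']+r.apply([.0785,-.0018,.063]);print('tip vs weld8',((tip-[.5404,.2018,.106])*1e3).round(1))
ms=[];ps=[]
for f in('i2','i3'):
    m=json.load(open(f+'.json'));p=proj(m,tip)[0];im=cv2.imread(f'pics/{f}.png').astype(int);x,y=p.astype(int)-8
    w=im[y-4:y+16,x:x+17];o=(w[...,2]-w[...,0])>40;yy,xx=np.where(o);print(f,p.round(1),'orange',o.sum(),xx.mean()+x if o.any() else None,(yy.mean()+y-4,yy.max()+y-4) if o.any() else None)
E
python3 go.py .46 .21 .26 -.163
```

```text
i2 21.525 [0.4627 0.2126 0.1726] [ 3.1416  0.     -0.1635]
i3 21.575 [0.4627 0.2125 0.1726] [ 3.1416  0.     -0.1635]
tip vs weld8 [ 0.1 -0.3  3.6]
i2 [339.4 199.6] orange 2 340.0 (np.float64(197.5), np.int64(198))
i3 [293.4 198.9] orange 0 None None
21.575 [0.4627 0.2125 0.1726] [ 3.142  0.    -0.163] turn [ 0.      0.     -0.0003] shift [-0.023  0.029 -0.874]
```

Emit:
{"api": "arm_command", "payload": {"series": [0,0,0,0,0,-0.1,0,0,0,0,0,0,-0.3,0,0,0,0,0,0,-0.7,0,0,0,0,0.33,0.6,-0.7,0,0,0,0,0.33,0.91,-0.7,0]}}

```text
t: 22.2
eef_pos: [0.4813, 0.1163, 0.2437]
ee_rot: [-3.141, -0.001, -0.163]
force: [-0.5, 0.4, -1.4]
width: 0.0196
gripper_force: 40.0
```

Emit:
{"api": "arm_command", "payload": {"series": [0,0,0,0.16,0.45,0,0,0,0,0,0.33,0.91,0,0]}}

```text
t: 22.45
eef_pos: [0.4985, 0.0211, 0.2437]
ee_rot: [-3.141, -0.001, -0.163]
force: [1.8, 0.8, -1.6]
width: 0.0198
gripper_force: 40.0
```

Emit:
{"api": "arm_command", "payload": {"series": [0,0,0,0.16,0.45,0,0,0,0,0,0.33,0.91,0,0]}}

```text
t: 22.7
eef_pos: [0.5163, -0.0744, 0.2436]
ee_rot: [-3.141, -0.001, -0.163]
force: [0.5, 1.7, -0.7]
width: 0.0201
gripper_force: 40.0
```

Emit:
{"api": "arm_command", "payload": {"series": [0,0,0,0.16,0.45,0,0,0,0,0,0.33,0.91,0,0,0,0,0,0.33,0.91,0,0,0,0,0,0.33,0.91,0,0,0,0,0,0.33,0.91,0,0]}}

```text
t: 23.32
eef_pos: [0.5337, -0.1672, 0.243]
ee_rot: [-3.141, -0.0, -0.162]
force: [-0.2, 0.1, -1.6]
width: 0.02
gripper_force: 40.0
```

```bash
python3 go.py .5333 -.1698 .15 -.163
```

```text
23.325 [ 0.5337 -0.1672  0.243 ] [-3.141 -0.    -0.162] turn [-0.0001 -0.0003  0.0004] shift [-0.001  0.026  0.93 ]
```

Emit:
{"api": "arm_command", "payload": {"series": [0,0,0,0,0.026,0.3,0,0,0,0,0,0.026,0.6,0,0,0,0,0,0.026,0.93,0,0,0,0,0,0.026,0.93,0,0,0,0,0,0.026,0.93,0]}}

```text
t: 23.95
eef_pos: [0.5343, -0.1701, 0.151]
ee_rot: [3.141, -0.002, -0.162]
force: [-0.4, -0.1, -1.3]
width: 0.0196
gripper_force: 40.0
```

```bash
python3 go.py .5333 -.1698 .0756 -.163
```

```text
23.95 [ 0.5343 -0.1701  0.151 ] [ 3.141e+00 -2.000e-03 -1.620e-01] turn [ 0.0001 -0.001   0.0007] shift [-0.011 -0.002  0.754]
```

Emit:
{"api": "arm_command", "payload": {"series": [0,0,0,-0.01,0,0.25,0,0,0,0,-0.01,0,0.45,0,0,0,0,-0.01,0,0.6,0,0,0,0,-0.01,0,0.69,0,0,0,0,-0.01,0,0.74,0,0,0,0,-0.01,0,0.755,0,0,0,0,-0.01,0,0.755,0]}}

```text
t: 24.82
eef_pos: [0.5328, -0.1704, 0.0746]
ee_rot: [-3.142, -0.001, -0.163]
force: [-0.2, 0.6, -1.1]
width: 0.02
gripper_force: 40.0
```

```bash
python3 go.py .5333 -.1698 .0746 -.163
```

```text
24.825 [ 0.5328 -0.1704  0.0746] [-3.142e+00 -1.000e-03 -1.630e-01] turn [-0.     -0.0006 -0.0002] shift [ 0.004 -0.007 -0.   ]
```

Emit:
{"api": "arm_command", "payload": {"series": [0,0,0,0,0,0,0.25,0,0,0,0,0,0,0.3,0,0,0,0,0,0,0.4,0,0,0,0,0,0,0.8,0,0,0,0,0,0,1,0,0,0,0,0,0,1,0,0,0,0,0,0,1,0,0,0,0,0,0,1]}}

```text
t: 25.82
eef_pos: [0.5323, -0.1704, 0.0741]
ee_rot: [3.142, 0.0, -0.163]
force: [-0.7, -0.1, -0.1]
width: 0.0794
gripper_force: 0.0
```

Emit:
{"api": "arm_command", "payload": {"series": [0,0,0,0,0,-0.2,1,0,0,0,0,0,-0.6,1,0,0,0,0,0,-1,1,0,0,0,0,0,-1,1]}}

```text
t: 26.32
eef_pos: [0.5344, -0.1706, 0.1776]
ee_rot: [-3.141, -0.006, -0.163]
force: [-0.3, 0.1, -0.4]
width: 0.0879
gripper_force: 0.0
```

```bash
python3 snap.py j1 wrist; python3 go.py .4827 -.24 .3087 -1.57
```

```text
j1 26.375 [ 0.5331 -0.1703  0.1755] [-3.1409 -0.0033 -0.1633]
26.375 [ 0.5331 -0.1703  0.1755] [-3.141e+00 -3.000e-03 -1.630e-01] turn [-0.0019 -0.0014  0.8955] shift [-0.38   0.769 -1.333]
```

Emit:
{"api": "arm_command", "payload": {"series": [0,0,0,0,0,-0.5,1,0,0,0,0.3,-0.5,-0.9,1,0,0,0,0.5,-1,-0.9,1]}}

```text
t: 26.75
eef_pos: [0.5994, -0.0797, 0.2663]
ee_rot: [-3.141, -0.004, -0.165]
force: [1.1, 0.5, -0.3]
width: 0.0876
gripper_force: 0.0
```

Emit:
{"api": "arm_command", "payload": {"series": [0,0,0,0.5,-0.6,0,1,0,0,0,0.8,-1,0,1,0,0,0,0.8,-1,0,1,0,0,0,0.8,-1,0,1]}}

```text
t: 27.25
eef_pos: [0.6927, 0.0061, 0.2619]
ee_rot: [3.14, 0.003, -0.163]
force: [-0.3, -0.3, 0.5]
width: 0.0872
gripper_force: 0.0
```

```bash
python3 snap.py k2 scene; python3 snap.py k3 side; python3 - <<'E'
from h import *
import json
for a,b,c,box in(('scene0','k2','scene',(235,265,60,70)),('side0','k3','side',(285,290,85,60))):
    A,B=[cv2.imread(f'pics/{n}.png') for n in(a,b)];x,y,w,h=box
    for n,I in((a,A),(b,B)):
        r=I[y:y+h,x:x+w].astype(int);g=r.sum(2)
        o=(r[...,2]-r[...,0])>35;yy,xx=np.where(o);d=(g<100);dy,dx=np.where(d)
        print(n,'orange',o.sum(),(xx.mean()+x).round(1),(yy.mean()+y).round(1),'dark',d.sum(),(dx.mean()+x).round(1),(dy.mean()+y).round(1),dx.min()+x,dx.max()+x,dy.min()+y,dy.max()+y)
    d=cv2.cvtColor(cv2.absdiff(A,B),cv2.COLOR_BGR2GRAY)
    for nm,(p,q,s,t) in dict(scene=dict(det=(160,325,80,70),spanner=(270,335,50,85),collar=(335,305,40,40)),side=dict(det=(295,370,85,70),spanner=(365,330,110,50),collar=(385,270,40,35),can=(220,145,30,60)))[c].items():
        print('  diff',nm,(d[q:q+t,p:p+s]>45).sum())
E
```

```text
k2 27.3 [0.6925 0.0054 0.2628] [ 3.1408e+00  2.0000e-03 -1.6350e-01]
k3 27.35 [0.6924 0.0051 0.2635] [ 3.1411e+00  1.1000e-03 -1.6400e-01]
scene0 orange 3 285.3 322.3 dark 634 261.7 296.7 243 282 278 322
k2 orange 5 285.4 322.2 dark 611 261.7 296.1 243 282 277 321
  diff det 104
  diff spanner 413
  diff collar 213<stdin>:8: RuntimeWarning: Mean of empty slice.
  ret = ret.dtype.type(ret / rcount)
Traceback (most recent call last):
ValueError: zero-size array to reduction operation minimum which has no identity
```

```bash
python3 -c "
from station import arm
print(arm.job_done())"
```

```text
the job is handed in; nothing more can be done
None
```

I turned the knob clockwise to its stop, drew the probe's tip along the whole weld about 4 mm above the bead at 3 cm/s, and laid the probe back in its rest; I handed the job in at about 27 s, but no verdict came back.

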